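Clamp a sample cell in a photometer cell holder with its over-centre cam lever

TASK

Set the metal sample cell (its black stopper is the grip) flat on the bed of the cell holder, between the fence and the clamp pad, and push it gently along the fence until you feel it press against the screw of the white end stop. Then let go of it and swing the red cam lever over until it snaps past centre and stays shut, so that the pad clamps the cell against the fence. Force neither the stop nor the lever, and leave the other glassware where it is.

Things in the scene. Friction and masses are not known exactly. Their poses are not given: they have to be found in the camera images.
- holder: Cell holder, fixed. Origin at bench level; own x runs from the cam lever across the bed to the fence, y along the bed to the white end stop. Grey base plate x -88..62, y -90..90 mm; its flat top, the bed, at z 12. Dark fence strip: inner face x 42, y -60..60, top z 42. The channel from open pad (x -8) to fence is 50 wide for the 44 wide cell. Cam housing x -75..-29, y -22..22, top z 28.
- stop: White end stop block across the +y end of the channel, 36 wide (x), 14 thick, top z 50 over the bench; locked with its face anywhere at holder y 22..32 mm. Origin: that face's lower edge, middle, at bed level; axes as the holder's. A 14 mm brass set screw in the face (24 mm over the bed) stands 1 to 5 mm proud, how far is not reported: the cell is home when it touches the screw. Never over 20 N.
- cell: Loose sample cell, about 0.25 kg: aluminium block 44 (own x) by 64 (own y) by 50 mm high with amber windows in the long sides; square black stopper 24 by 24 on its top centre, height 50 to 85, to hold it by. Origin: centre of the underside, z up. Starts standing on the bench. May go in either way round, its long side along the fence.
- pad: Clamp pad, steel with black rubber face, 32 mm wide (y), z 20..44 over the bench. Origin: middle of its face; axes as the holder's. The cam pushes it along holder +x through a stiff spring (10 N/mm), up to 9 mm when nothing is in the way: it slides the cell across to the fence and, lever shut, presses it with roughly 10 to 15 N.
- lever (a joint): Red cam lever, rad: 0 open, 1.56 shut at a rigid limit; starts open. Swings level, clockwise from above, about lever_pivot. Arm heading in the holder frame: 195 deg at 0 (mostly -x), 105.6 deg at 1.56 (nearly +y). A spring resists up to the centre at 1.25, most from 0.4 to 0.9 (5 to 7 N at the knob). Let go before the centre it swings back open; past it, it snaps shut, ahead of the hand.
- lever_knob (a point): Top centre of the upright blue knob at the end of the lever, 82 mm from the pivot axis. Knob 18 mm in diameter, z 38..85 over the bench; the flat red arm below it is 12 wide, z 34..44. Never push the lever with more than 20 N.
- lever_pivot (a point): A point on the upright pivot axis of the cam lever, at the height of the knob's top (85 mm over the bench), holder x = -50, y = 0.
- bottle: Bystander: small amber bottle with black cap, 58 diameter, 112 high, loose. Origin under its centre.
- flask: Bystander: conical greenish glass flask, 68 diameter at the foot, 98 high, loose. Origin under its centre.
- beaker: Bystander: white ceramic beaker, 60 diameter, 65 high, loose. Origin under its centre.
There are look-alikes about, which are no part of the job. What is shaped like the cell but blue, pink or yellow is not meant.

How it is judged:
By the outcome, as a careful person would: the job done as asked, in the order asked, and still so for the second after the job is handed in, with the robot touching nothing.
It also fails if it takes over 69 s, if anything falls off the work surface, if the arm or the gripper's body presses on something with over 40 N, if the wrist force passes 120 N, or if a joint passes its speed limit or range.

ROBOT

A 6-joint arm with a two-finger parallel gripper is mounted at the origin on the work surface. World frame = base frame: x ahead of the robot, y to its left, z up, the work surface at z = 0. Lengths are in mm, angles in rad, forces in N, time in s.
With the tool pointing down it reaches from about 350 to 975 mm from the base axis. Payload 7.1 kg.
Tool frame: the origin (TCP) lies between the finger pads; the fingertips stand 19 mm ahead of it and the grasp point (between the pads) is the TCP; z points along the fingers, y is the line along which they close (so a half turn about z gives the same grasp; the last joint's range is limited). The gripper opens to 88 mm and grips with 3 to 60 N. Pads are 20 mm wide; open, the fingers measure 115 mm over their backs; the gripper's body (75 mm by 178 mm) begins 61 mm behind the grasp point.
Start: joints at [1.182, 0.423, 1.63, -0, 1.089, -0.019], TCP at [225.861, 582.745, 241.675] pointing down, gripper open.
Joint ranges: [-3, 3], [-0.9, 2.11], [0.09, 2.58], [-1.31, 4.45], [0.11, 2.69], [-2.54, 2.54]. Speed limits (rad/s): [2.39, 2.39, 3.01, 3.14, 3.14, 3.14].

INTERFACE

Orientations are given as a rotation vector (axis times angle).
In Python, from workcell import ctrl gives the robot as it stands.
- The arm moves only by the tool arm_command, never from a script. Its argument "series" is a list of rows, each an object with "linear": the shift along the tool's x, y, z in m, a list of three; "turn": the turn about the tool's z in rad. A call has 1 to 10 rows; each row shifts and turns the commanded pose from where the row before left it, along the tool's axes as they then stand; what a row does not reach is not made up. A row lasts 1/10 s, in which the tool goes at most 50 mm and 8.59 degrees, less where a joint would pass 70% of its speed; a pose out of reach is approached as far as the arm can. A call with a gripper value outside its range is refused whole. "jaw" is the opening, from -1 (shut) to 1 (fully open), set as the call begins (left out, the last holds). The fingers move at their own pace and stop on an object; the grip force is fixed at half the most. Time passes only in rows, so rows that do not move let the fingers close. It gives the time, the measured TCP pose, the force, the opening and the grip force at its end, in the units of the state.
- ctrl.get_obs(): the state, without advancing time (a new reading comes with each control period).
- ctrl.get_image(name): name is "side" or "top" or "wrist"; returns a dict with "frame" (420x560x3 uint8, blue, green, red), "fx", "fy", "cx", "cy" (pixels), "rvec" (rotation vector, rad) and "tvec" (3), from world to camera coordinates, as OpenCV has them. Camera axes: x right, y down, z forward; pixel columns grow to the right and rows downward; lengths in mm; the calibration is good to about 2 mm. A picture is of the moment at which its call begins. There is no depth.
- ctrl.close_job(): hands the job in; it is judged then, once.
The state is a dict: "t": time; "qpos": joint angles; "qvel": joint speeds; "joint_torque": joint torques, N m; "ee_pos": TCP position; "orientation": TCP orientation; "ft_force": force on the tool from outside, world axes, zero at the start; "moment": the same for the moment, N m; "width": finger opening in mm; "grasp_force": force on a finger pad.
Only numpy, scipy, OpenCV 4.12 (cv2) and the standard library are available. Lean on these libraries where they do the work, as an engineer would, in place of code of your own. Each camera call takes 0.05 s, during which the arm holds its last target. There are 200 camera calls.

## Working session

There is one attempt and no reset: what is moved stays moved. The work goes in short steps, Python scripts to look and compute and a tool call to move; the robot and the scene stay as the last step left them, time stands still between calls to the robot, and variables do not carry over. Pictures are saved under pics/ and viewed, at most 10 in all, crops included, and the job is handed in when it is done.

Besides the shell and the picture viewer there is one more tool, called in YAML: its name, and indented under it one key for each argument. arm_command: Moves the arm, as the interface text tells. Its arguments: {"type":"object","properties":{"series":{"type":"array"},"jaw":{"type":"number"}},"required":["series"]}

```bash
mkdir -p pics; ls
cat > h.py <<'E'
import numpy as np, cv2
from workcell import ctrl
def grab(n):
    d=ctrl.get_image(n); return d
def ray(d,uv):
    R=cv2.Rodrigues(np.array(d['rvec'],float))[0]; t=np.array(d['tvec'],float).ravel()
    c=-R.T@t; v=R.T@np.array([(uv[0]-d['cx'])/d['fx'],(uv[1]-d['cy'])/d['fy'],1.])
    return c,v
def onz(d,uv,z):
    c,v=ray(d,uv); return c+v*(z-c[2])/v[2]
def proj(d,P):
    K=np.array([[d['fx'],0,d['cx']],[0,d['fy'],d['cy']],[0,0,1.]])
    return cv2.projectPoints(np.array(P,float).reshape(-1,3),np.array(d['rvec'],float),np.array(d['tvec'],float),K,None)[0].reshape(-1,2)
E
python3 - <<'E'
from h import *
import pickle
for n in ('top','side'):
    d=grab(n); pickle.dump(d,open(n+'.pkl','wb')); cv2.imwrite(f'pics/{n}0.png',cv2.resize(d['frame'],(784,588)))
    print(n,d['fx'],d['cx'],d['cy'],ray(d,(280,210)))
print(ctrl.get_obs())
E
```

```text
pics
top 379.3572446907584 284.89468574006116 210.52674608343057 (array([326.69141287,  54.63869928, 880.70361003]), array([ 0.1941329 ,  0.02010201, -0.9808551 ]))
side 387.24006024523453 275.2097935183956 212.40384825693366 (array([ 454.85857295, -717.28370481,  562.18015357]), array([ 0.02619831,  0.85573634, -0.51693377]))
{'t': 0.1, 'qpos': array([ 1.18201619e+00,  4.23782582e-01,  1.63059389e+00,  9.31141986e-06,
        1.08858272e+00, -1.90177573e-02]), 'qvel': array([-0.00128951, -0.00168383, -0.0021011 ,  0.00020511,  0.00223835,
       -0.0007915 ]), 'joint_torque': array([-4.58946361e-04, -5.45614636e+01, -2.74324679e+01,  6.44613337e-02,
        1.89036661e-02,  1.73608635e-05]), 'ee_pos': array([225.67902364, 582.33408594, 240.97580037]), 'orientation': array([-5.77472379e-01, -3.08777207e+00,  2.09928052e-03]), 'ft_force': array([-0.41513527,  0.99148712,  1.20672154]), 'moment': array([-0.02495367, -0.02499549,  0.00628375]), 'grasp_force': 0.0, 'width': 88.04440323278234}
```

View pics/top0.png

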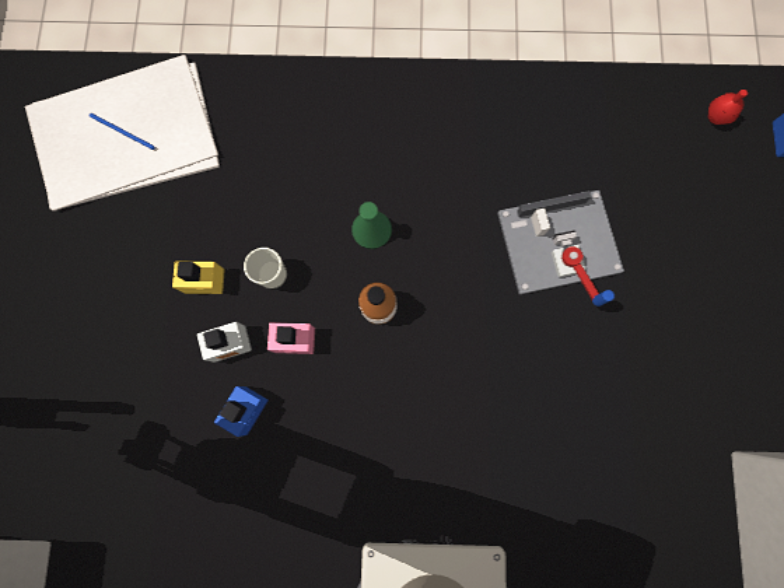

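View pics/side0.png

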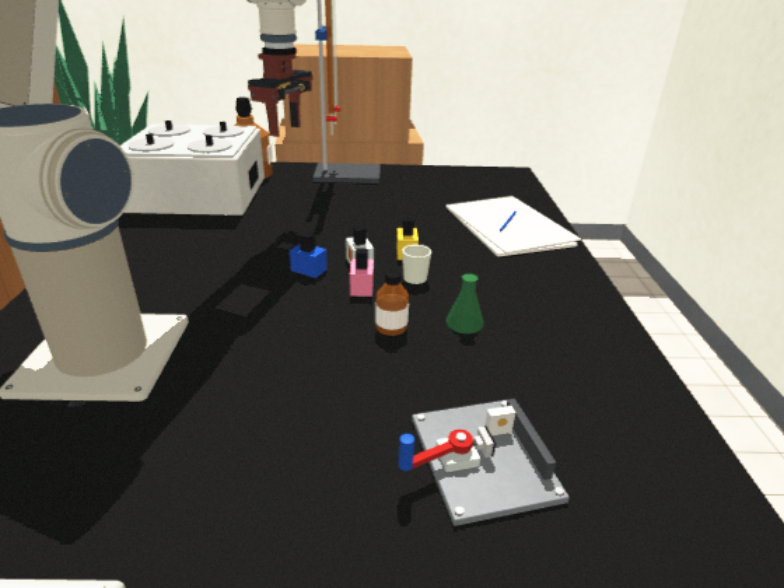

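The top view (784 px scale) shows the metal cell at (222,340), between the yellow, pink and blue look-alikes. The holder is at about (560,242), its lever knob at (604,298) and the white stop at (541,223). The side view agrees. Next I'll measure these by mask.

Run:
```python
from h import *
import pickle
d=pickle.load(open('top.pkl','rb')); f=d['frame']
hsv=cv2.cvtColor(f,cv2.COLOR_BGR2HSV)
# holder plate
x0,y0,x1,y1=345,125,455,220
m=np.zeros(f.shape[:2],np.uint8); m[y0:y1,x0:x1]=(hsv[y0:y1,x0:x1,2]>75)&(hsv[y0:y1,x0:x1,1]<90)
cs=cv2.findContours(m*255,cv2.RETR_EXTERNAL,cv2.CHAIN_APPROX_NONE)[0]; c=max(cs,key=cv2.contourArea)
W=np.array([onz(d,p[0],12)[:2] for p in c],np.float32)
r=cv2.minAreaRect(W); print('plate',r, cv2.boxPoints(r))
a=cv2.crop=None
A=cv2.resize(f[y0-5:y1+5,x0-5:x1+5],None,fx=5,fy=5,interpolation=cv2.INTER_CUBIC)
B=cv2.resize(f[215:270,130:200],None,fx=5,fy=5,interpolation=cv2.INTER_CUBIC)
H=np.zeros((A.shape[0],A.shape[1]-0,3),np.uint8)
canvas=np.zeros((max(A.shape[0],B.shape[0]),A.shape[1]+B.shape[1],3),np.uint8)
canvas[:A.shape[0],:A.shape[1]]=A; canvas[:B.shape[0],A.shape[1]:]=B
k=min(1,800/canvas.shape[1],600/canvas.shape[0]); print(A.shape,B.shape,k)
cv2.imwrite('pics/crop1.png',cv2.resize(canvas,None,fx=k,fy=k))
for nm,z,lo,hi,box in (('knob',85,(100,120,60),(130,255,255),(410,200,450,225)),('red',39,(0,120,60),(8,255,255),(390,170,450,225))):
    mm=np.zeros_like(m); b=box; mm[b[1]:b[3],b[0]:b[2]]=cv2.inRange(hsv,lo,hi)[b[1]:b[3],b[0]:b[2]]
    ys,xs=mm.nonzero(); print(nm,len(xs),xs.min(),xs.max(),ys.min(),ys.max(),onz(d,(xs.mean(),ys.mean()),z))
```

```text
plate ((599.128662109375, -209.26953125), (151.6015167236328, 182.98046875), 13.511283874511719) [[ 504.0503  -138.02124]
 [ 546.8013  -315.9375 ]
 [ 694.20703 -280.51782]
 [ 651.45605 -102.60156]]
(525, 600, 3) (275, 350, 3) 0.8421052631578947
knob 121 423 438 207 218 [ 486.58769519 -250.88247105   85.        ]
red 304 401 427 176 214 [ 541.40463697 -231.78201657   39.        ]
```

View pics/crop1.png

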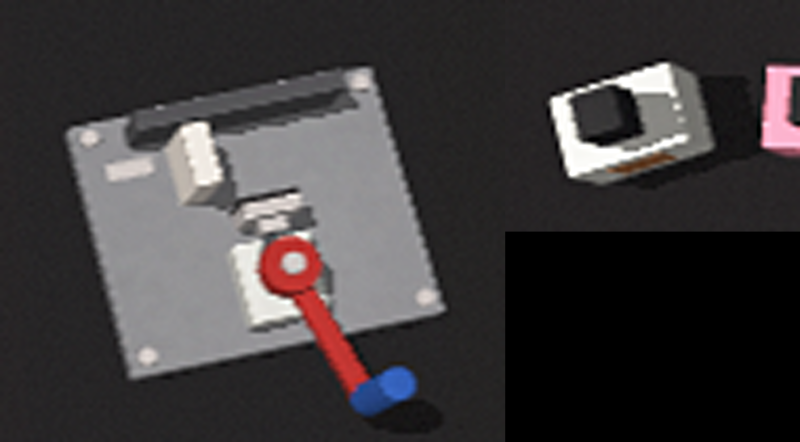

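```bash
cat >> h.py <<'E'
from scipy.spatial.transform import Rotation as Ro
def plan(P=None,ydir=None,o=None):
    """tool-frame shift to world TCP P (before turning), and the turn bringing tool y along +-ydir (deg world)"""
    o=o or ctrl.get_obs(); R=Ro.from_rotvec(o['orientation']).as_matrix(); p=np.array(o['ee_pos'])
    print('t',round(o['t'],2),'tcp',p.round(1),'xang',np.degrees(np.arctan2(R[1,0],R[0,0])).round(2),'yang',np.degrees(np.arctan2(R[1,1],R[0,1])).round(2),'zdir',R[:,2].round(4),'F',o['ft_force'].round(2),'w',round(o['width'],1),'g',round(o['grasp_force'],1),'q6',round(o['qpos'][5],2))
    if P is not None: print('shift mm',(R.T@(np.array(P)-p)).round(1))
    if ydir is not None:
        ya=np.degrees(np.arctan2(R[1,1],R[0,1])); t=((ya-ydir+90)%180)-90
        print('turn rad',round(np.radians(t),3))  # +turn about down z = clockwise
E
python3 - <<'E'
from h import *
import pickle
d=pickle.load(open('top.pkl','rb'))
c=[(551,98),(670,63),(688,140),(572,180)]
P=np.array([onz(d,(130+(u-505)/4.21,215+v/4.21),50)[:2] for u,v in c]);print(P)
e=np.roll(P,-1,0)-P; print(np.linalg.norm(e,axis=1),np.degrees(np.arctan2(e[:,1],e[:,0])),P.mean(0))
hsv=cv2.cvtColor(d['frame'],cv2.COLOR_BGR2HSV)
plan(list(P.mean(0))+[241],np.degrees(np.arctan2(e[1,1],e[1,0])))
w=grab('wrist'); print(ray(w,(280,210)),w['fx'])
E
```

```text
[[420.2856869  376.1420195 ]
 [440.23174198 315.40634673]
 [400.1015794  302.66197094]
 [377.96848885 361.08233639]]
[63.92704483 42.10521421 62.47249632 44.91702691] [ -71.81942799 -162.381402    110.74965181   19.58943326] [409.64687428 338.82316839]
t 0.1 tcp [225.7 582.3 241. ] xang 158.81 yang 68.81 zdir [-5.0e-04 -1.3e-03 -1.0e+00] F [-0.42  0.99  1.21] w 88.0 g 0.0 q6 -0.02
shift mm [-2.595e+02 -1.606e+02  2.000e-01]
turn rad 0.894
(array([154.81931961, 610.4493183 , 383.35054737]), array([ 0.26089771, -0.11591647, -0.9584632 ])) 309.09231637071207
```

arm_command:
  series:
    - {"linear": [-0.037,-0.023,0],"turn": 0}
    - {"linear": [-0.037,-0.023,0],"turn": 0}
    - {"linear": [-0.037,-0.023,0],"turn": 0}
    - {"linear": [-0.037,-0.023,0],"turn": 0}
    - {"linear": [-0.037,-0.023,0],"turn": 0}
    - {"linear": [-0.037,-0.023,0],"turn": 0}
    - {"linear": [-0.037,-0.023,0],"turn": 0}
    - {"linear": [0,0,0],"turn": 0.1}
    - {"linear": [0,0,0],"turn": 0.1}
    - {"linear": [0,0,0],"turn": 0.1}
  jaw: 1

```text
t: 1.15
ee_pos: [409.4, 338.4, 241.5]
orientation: [-1.041, -2.964, 0.0]
ft_force: [-0.7, 0.6, 0.2]
width: 87.8
grasp_force: 0.0
```

arm_command:
  series:
    - {"linear": [0,0,0],"turn": 0.1}
    - {"linear": [0,0,0],"turn": 0.1}
    - {"linear": [0,0,0],"turn": 0.1}
    - {"linear": [0,0,0],"turn": 0.1}
    - {"linear": [0,0,0],"turn": 0.1}
    - {"linear": [0,0,0],"turn": 0.09}
    - {"linear": [0,0,0],"turn": 0}
    - {"linear": [0,0,0],"turn": 0}

```text
t: 1.95
ee_pos: [409.1, 339.0, 241.5]
orientation: [-1.847, -2.541, 0.001]
ft_force: [0.2, 0.0, -0.5]
width: 87.9
grasp_force: 0.0
```

Run:
```python
from h import *
import pickle
plan([409.6,338.8,241],18.4)
w=grab('wrist'); pickle.dump(w,open('w1.pkl','wb')); cv2.imwrite('pics/w1.png',w['frame'])
print(proj(w,[[409.6,338.8,50],[409.6,338.8,85]]))
```

```text
t 1.95 tcp [409.1 339.  241.5] xang 107.96 yang 17.96 zdir [-3.e-04 -2.e-04 -1.e+00] F [ 0.16  0.   -0.51] w 87.9 g 0.0 q6 0.36
shift mm [-0.3  0.5  0.5]
turn rad -0.008
[[283.00841061 190.9561744 ]
 [282.90486482 198.89207539]]
```

View pics/w1.png

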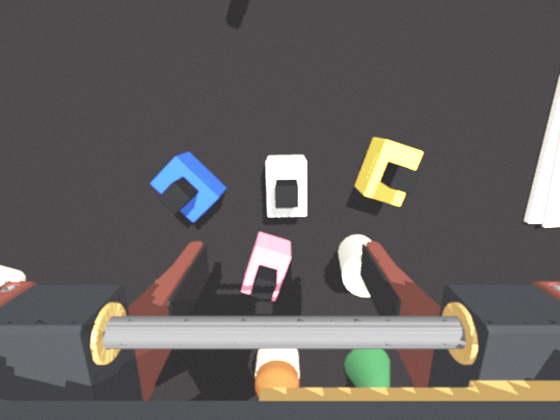

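The wrist view shows the cell's white top at rows 155–217, columns 265–307, with the dark stopper at (286,195), between the fingers.

Run:
```python
from h import *
import pickle
w=pickle.load(open('w1.pkl','rb')); f=w['frame']; hsv=cv2.cvtColor(f,cv2.COLOR_BGR2HSV)
m=np.zeros(f.shape[:2],np.uint8); b=(250,145,322,228)
m[b[1]:b[3],b[0]:b[2]]=((hsv[...,2]>110)&(hsv[...,1]<70))[b[1]:b[3],b[0]:b[2]]*255
c=max(cv2.findContours(m,cv2.RETR_EXTERNAL,cv2.CHAIN_APPROX_NONE)[0],key=cv2.contourArea)
W=np.array([onz(w,p[0],50)[:2] for p in c],np.float32); print(cv2.minAreaRect(W),cv2.boundingRect(c))
h=cv2.drawContours(np.zeros_like(m),[cv2.convexHull(c)],-1,255,-1)
k=((h>0)&(hsv[...,2]<75)).astype(np.uint8); ys,xs=k.nonzero(); print('stopper px',xs.min(),xs.max(),ys.min(),ys.max(),len(xs))
print('stopper row profile', [(r,int(hsv[r,286,2])) for r in range(172,220,2)])
print('col', [(q,int(hsv[200,q,2])) for q in range(260,312,2)])
C=np.array(cv2.minAreaRect(W)[0]); plan([C[0],C[1],71],18.4)
print(proj(w,[[C[0],C[1],85]]))
```

```text
((411.25238037109375, 344.6826171875), (46.25830841064453, 71.5012435913086), 19.058412551879883) (265, 154, 43, 64)
stopper px 265 296 180 206 122
stopper row profile [(172, 255), (174, 255), (176, 255), (178, 255), (180, 92), (182, 65), (184, 67), (186, 77), (188, 80), (190, 83), (192, 82), (194, 81), (196, 80), (198, 77), (200, 75), (202, 80), (204, 77), (206, 80), (208, 188), (210, 241), (212, 240), (214, 245), (216, 236), (218, 52)]
col [(260, 80), (262, 53), (264, 50), (266, 190), (268, 255), (270, 251), (272, 242), (274, 221), (276, 86), (278, 75), (280, 79), (282, 78), (284, 78), (286, 75), (288, 78), (290, 77), (292, 77), (294, 81), (296, 81), (298, 253), (300, 255), (302, 255), (304, 255), (306, 255), (308, 80), (310, 82)]
t 2.0 tcp [409.1 339.  241.6] xang 107.94 yang 17.94 zdir [-2.e-04 -1.e-04 -1.e+00] F [ 0.16  0.66 -0.  ] w 88.2 g 0.0 q6 0.36
shift mm [  4.8   3.9 170.6]
turn rad -0.008
[[286.30807698 193.93476577]]
```

Run:
```python
from h import *
import pickle
w=pickle.load(open('w1.pkl','rb'))
for y in (18.0,19.0):
    u=np.array([-np.sin(np.radians(y)),np.cos(np.radians(y)),0])
    print(onz(w,(286.5,217),50)+32*u, onz(w,(286.2,207.3),85)+12*u)
P=(onz(w,(286.5,217),50)+32*u+onz(w,(286.2,207.3),85)+12*u)/2
print(P);plan([P[0],P[1],71],18.5)
```

```text
[412.79848361 341.6414703   50.        ] [411.73347655 342.92327174  85.        ]
[412.26884649 341.46425619  50.        ] [411.53486263 342.85681645  85.        ]
[411.90185456 342.16053632  67.5       ]
t 2.0 tcp [409.1 339.  241.6] xang 107.94 yang 17.94 zdir [-2.e-04 -1.e-04 -1.e+00] F [ 0.16  0.66 -0.  ] w 88.2 g 0.0 q6 0.36
shift mm [  2.2   3.7 170.6]
turn rad -0.01
```

arm_command:
  series:
    - {"linear": [0.002,0.0037,0.03],"turn": -0.008}
    - {"linear": [0,0,0.03],"turn": 0}
    - {"linear": [0,0,0.03],"turn": 0}
    - {"linear": [0,0,0.03],"turn": 0}
    - {"linear": [0,0,0.025],"turn": 0}
    - {"linear": [0,0,0.015],"turn": 0}
    - {"linear": [0,0,0.009],"turn": 0}
    - {"linear": [0,0,0],"turn": 0}
    - {"linear": [0,0,0],"turn": 0}

```text
t: 2.9
ee_pos: [412.4, 342.3, 73.2]
orientation: [1.84, 2.546, 0.001]
ft_force: [0.5, -0.8, -0.2]
width: 87.7
grasp_force: 0.0
```

arm_command:
  series:
    - {"linear": [0,0,0],"turn": 0}
    - {"linear": [0,0,0],"turn": 0}
    - {"linear": [0,0,0],"turn": 0}
    - {"linear": [0,0,0],"turn": 0}
    - {"linear": [0,0,0],"turn": 0}
    - {"linear": [0,0,0],"turn": 0}
    - {"linear": [0,0,0],"turn": 0}
    - {"linear": [0,0,0],"turn": 0}
  jaw: -1

```text
t: 3.7
ee_pos: [412.0, 342.0, 72.6]
orientation: [-1.84, -2.546, 0.0]
ft_force: [-0.1, -1.3, 0.5]
width: 27.6
grasp_force: 0.0
```

arm_command:
  series:
    - {"linear": [0,0,0],"turn": 0}
    - {"linear": [0,0,0],"turn": 0}
    - {"linear": [0,0,0],"turn": 0}
    - {"linear": [0,0,0],"turn": 0}

```text
t: 4.1
ee_pos: [411.9, 341.9, 72.5]
orientation: [-1.84, -2.546, 0.001]
ft_force: [-0.3, 0.7, -2.5]
width: 23.8
grasp_force: 30.0
```

arm_command:
  series:
    - {"linear": [0,0,-0.01],"turn": 0}
    - {"linear": [0,0,-0.02],"turn": 0}
    - {"linear": [0,0,-0.03],"turn": 0}
    - {"linear": [0,0,-0.04],"turn": 0}
    - {"linear": [0,0,-0.04],"turn": 0}
    - {"linear": [0,0,-0.03],"turn": 0}
    - {"linear": [0,0,0],"turn": 0}

```text
t: 4.8
ee_pos: [414.0, 343.6, 247.7]
orientation: [1.839, 2.544, 0.013]
ft_force: [-0.2, 0.4, -3.1]
width: 23.7
grasp_force: 30.0
```

Run:
```python
from h import *
# holder frame
O=np.array([611.8,-206.2]); a=np.radians(13.5); X=np.array([np.cos(a),np.sin(a)]); Y=np.array([-np.sin(a),np.cos(a)])
T=O+17*X-30*Y; print('hover target',T)
plan([T[0],T[1],242],13.5)
```

```text
hover target [ 635.33364956 -231.40252643]
t 4.8 tcp [414.  343.6 247.7] xang 108.28 yang 18.28 zdir [ 0.007   0.0056 -1.    ] F [-0.18  0.37 -3.07] w 23.7 g 30.0 q6 0.35
shift mm [-615.4   29.7    4.1]
turn rad 0.083
```

arm_command:
  series:
    - {"linear": [-0.02,0.0015,0],"turn": 0.008}
    - {"linear": [-0.035,0.0015,0],"turn": 0.008}
    - {"linear": [-0.035,0.0015,0],"turn": 0.008}
    - {"linear": [-0.035,0.0015,0],"turn": 0.008}
    - {"linear": [-0.035,0.0015,0],"turn": 0.008}
    - {"linear": [-0.035,0.0015,0],"turn": 0.008}
    - {"linear": [-0.035,0.0015,0],"turn": 0.008}
    - {"linear": [-0.035,0.0015,0],"turn": 0.008}
    - {"linear": [-0.035,0.0015,0],"turn": 0.008}
    - {"linear": [-0.035,0.0015,0],"turn": 0.008}

```text
t: 5.8
ee_pos: [518.9, 23.0, 241.6]
orientation: [-1.94, -2.469, 0.002]
ft_force: [0.0, 0.3, -1.7]
width: 24.2
grasp_force: 30.0
```

arm_command:
  series:
    - {"linear": [-0.035,0.0,0],"turn": 0.0}
    - {"linear": [-0.035,0.0,0],"turn": 0}
    - {"linear": [-0.035,0.0,0],"turn": 0}
    - {"linear": [-0.035,0.0,0],"turn": 0}
    - {"linear": [-0.035,0.0,0],"turn": 0}
    - {"linear": [-0.035,0.0,0],"turn": 0}
    - {"linear": [-0.025,0.0,0],"turn": 0}
    - {"linear": [-0.01,0.0,0],"turn": 0}
    - {"linear": [0,0,0],"turn": 0}
    - {"linear": [0,0,0],"turn": 0}

```text
t: 6.8
ee_pos: [576.8, -212.5, 241.9]
orientation: [-1.94, -2.469, 0.0]
ft_force: [0.3, -0.0, -2.5]
width: 23.8
grasp_force: 30.0
```

Run:
```python
from h import *
plan([635.3,-231.4,242],13.5)
w=grab('wrist');t=grab('top');import pickle; pickle.dump((w,t),open('wt2.pkl','wb'))
cv2.imwrite('pics/w2.png',w['frame'])
```

```text
t 6.8 tcp [ 576.8 -212.5  241.9] xang 103.7 yang 13.7 zdir [-0.0016  0.001  -1.    ] F [ 0.32 -0.   -2.46] w 23.8 g 30.0 q6 -0.61
shift mm [-32.2  52.4  -0.2]
turn rad 0.003
```

View pics/w2.png

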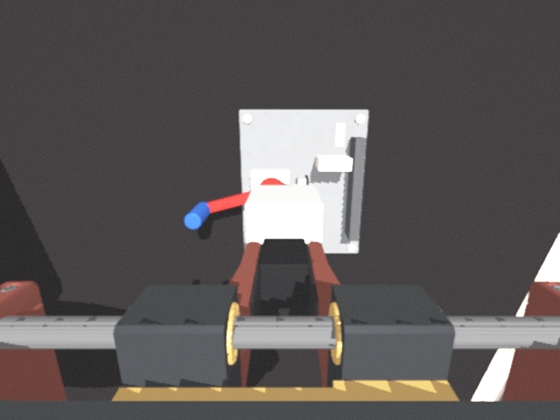

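The wrist view shows the plate from (239,110) to (368,110), with its right edge near column 360 at row 254. The fence runs along columns 350–365 and the white stop's top is at (333,162). The held cell sits level, and I'll refine the holder pose from the plate corners.

Run:
```python
from h import *
import pickle
w,t=pickle.load(open('wt2.pkl','rb')); f=w['frame']
crop=cv2.resize(f[95:265,225:385],None,fx=3.5,fy=3.5,interpolation=cv2.INTER_CUBIC); cv2.imwrite('pics/c2.png',crop); print(crop.shape)
O=np.array([611.8,-206.2]); a=np.radians(13.5); X=np.array([np.cos(a),np.sin(a)]); Y=np.array([-np.sin(a),np.cos(a)])
def hol(uv,z):
    p=onz(w,uv,z)[:2]-O; return (p@X).round(1),(p@Y).round(1)
for n,uv,z in (('-88,90',(239,109.5),12),('62,90',(368.3,109.5),12),('62,-90',(359.5,255),12),('-88,-90',(243,255),12)): print(n,hol(uv,z))
g=cv2.cvtColor(f,cv2.COLOR_BGR2GRAY)
for r in (185,200,230): print(r,[(c,int(g[r,c])) for c in range(336,372,2)])
print([(r,int(g[r,330])) for r in range(148,190,2)]); print([(c,int(g[162,c])) for c in range(308,362,2)])
print([(r,int(g[r,250])) for r in range(102,116,1)],[(c,int(g[130,c])) for c in range(234,246)],[(c,int(g[130,c])) for c in range(362,372)])
```

```text
(595, 560, 3)
-88,90 (np.float64(-86.1), np.float64(88.8))
62,90 (np.float64(62.2), np.float64(89.3))
62,-90 (np.float64(65.3), np.float64(-92.4))
-88,-90 (np.float64(-87.6), np.float64(-93.0))
185 [(336, 238), (338, 239), (340, 240), (342, 237), (344, 156), (346, 142), (348, 95), (350, 87), (352, 104), (354, 148), (356, 150), (358, 149), (360, 150), (362, 139), (364, 73), (366, 68), (368, 66), (370, 67)]
200 [(336, 241), (338, 241), (340, 239), (342, 231), (344, 155), (346, 118), (348, 85), (350, 81), (352, 137), (354, 146), (356, 152), (358, 150), (360, 151), (362, 99), (364, 66), (366, 65), (368, 67), (370, 68)]
230 [(336, 238), (338, 238), (340, 233), (342, 177), (344, 120), (346, 85), (348, 85), (350, 136), (352, 150), (354, 151), (356, 149), (358, 144), (360, 82), (362, 67), (364, 67), (366, 69), (368, 69), (370, 67)]
[(148, 238), (150, 240), (152, 238), (154, 245), (156, 254), (158, 255), (160, 255), (162, 255), (164, 255), (166, 255), (168, 255), (170, 255), (172, 149), (174, 145), (176, 146), (178, 148), (180, 153), (182, 229), (184, 240), (186, 239), (188, 239)]
[(308, 240), (310, 240), (312, 237), (314, 167), (316, 199), (318, 245), (320, 255), (322, 255), (324, 255), (326, 255), (328, 255), (330, 255), (332, 255), (334, 255), (336, 255), (338, 255), (340, 255), (342, 255), (344, 255), (346, 255), (348, 255), (350, 255), (352, 235), (354, 125), (356, 150), (358, 153), (360, 152)]
[(102, 66), (103, 68), (104, 67), (105, 68), (106, 65), (107, 67), (108, 84), (109, 166), (110, 237), (111, 241), (112, 239), (113, 238), (114, 244), (115, 252)] [(234, 69), (235, 70), (236, 66), (237, 64), (238, 75), (239, 124), (240, 203), (241, 236), (242, 240), (243, 240), (244, 240), (245, 239)] [(362, 238), (363, 240), (364, 240), (365, 241), (366, 235), (367, 174), (368, 95), (369, 64), (370, 67), (371, 68)]
```

View pics/c2.png

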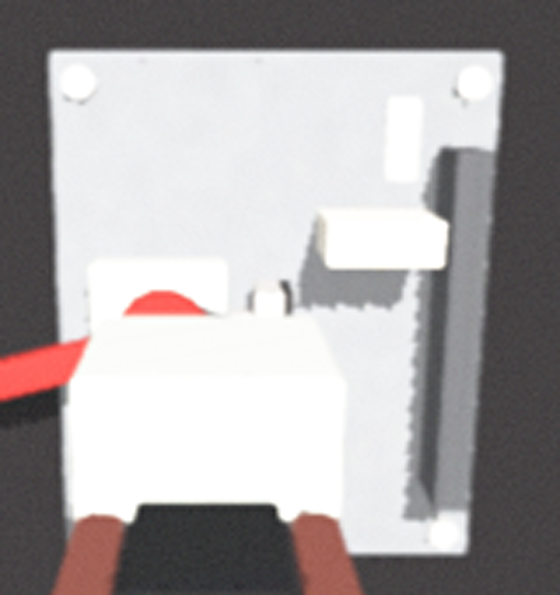

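Run:
```python
from h import *
import pickle
w,t=pickle.load(open('wt2.pkl','rb'))
a=np.radians(13.7); X=np.array([np.cos(a),np.sin(a)]); Y=np.array([-np.sin(a),np.cos(a)])
tcp=np.array([576.8,-212.5])
def rel(uv,z):
    p=onz(w,uv,z)[:2]-tcp; return (p@X).round(1),(p@Y).round(1)
print('cell top far edge',rel((246.4,202),219.4),rel((323.6,202),219.4))
print('fence top inner',[rel(p,42) for p in ((352.8,185),(351.3,200),(349.4,230))])
print('stop face',[rel(p,50) for p in ((318,171.5),(330,171.5),(350,171.5))])
print('plate',[rel(p,12) for p in ((239,109.5),(368.3,109.5),(359.5,255),(243,255))], 'left/right mid', rel((239.2,130),12),rel((367.2,130),12))
plan()
```

```text
cell top far edge (np.float64(-19.2), np.float64(32.8)) (np.float64(23.4), np.float64(32.8))
fence top inner [(np.float64(79.0), np.float64(5.1)), (np.float64(78.4), np.float64(-12.4)), (np.float64(78.4), np.float64(-48.9))]
stop face [(np.float64(38.4), np.float64(21.7)), (np.float64(51.4), np.float64(21.7)), (np.float64(73.2), np.float64(21.7))]
plate [(np.float64(-50.3), np.float64(87.0)), (np.float64(98.0), np.float64(87.0)), (np.float64(100.5), np.float64(-94.8)), (np.float64(-52.4), np.float64(-94.9))] left/right mid (np.float64(-51.0), np.float64(64.2)) (np.float64(98.5), np.float64(64.2))
t 6.9 tcp [ 577.  -212.2  242.4] xang 103.76 yang 13.76 zdir [-9.e-04  6.e-04 -1.e+00] F [ 0.6  -0.27 -2.82] w 23.4 g 30.0 q6 -0.61
```

arm_command:
  series:
    - {"linear": [-0.01,0.015,0],"turn": 0}
    - {"linear": [-0.013,0.022,0],"turn": 0}
    - {"linear": [-0.01,0.015,0],"turn": 0}
    - {"linear": [0,0,0.03],"turn": 0}
    - {"linear": [0,0,0.03],"turn": 0}
    - {"linear": [0,0,0.03],"turn": 0}
    - {"linear": [0,0,0.02],"turn": 0}
    - {"linear": [0,0,0.007],"turn": 0}
    - {"linear": [0,0,0],"turn": 0}
    - {"linear": [0,0,0],"turn": 0}

```text
t: 7.9
ee_pos: [636.6, -233.1, 126.9]
orientation: [1.939, 2.47, 0.001]
ft_force: [0.2, -0.1, -2.7]
width: 23.5
grasp_force: 30.0
```

Run:
```python
from h import *
plan()
w=grab('wrist');s=grab('side');import pickle; pickle.dump((w,s),open('ws3.pkl','wb'))
A=cv2.resize(w['frame'][:,130:460],None,fx=1.3,fy=1.3); B=cv2.resize(s['frame'][230:380,280:420],None,fx=2.6,fy=2.6)
c=np.zeros((max(A.shape[0],B.shape[0]),A.shape[1]+B.shape[1],3),np.uint8); c[:A.shape[0],:A.shape[1]]=A; c[:B.shape[0],A.shape[1]:]=B
print(c.shape,A.shape); cv2.imwrite('pics/w3.png',c)
```

```text
t 7.9 tcp [ 636.6 -233.1  126.9] xang 103.73 yang 13.73 zdir [ 1.6e-03 -6.0e-04 -1.0e+00] F [ 0.24 -0.12 -2.66] w 23.5 g 30.0 q6 -0.61
(546, 793, 3) (546, 429, 3)
```

View pics/w3.png

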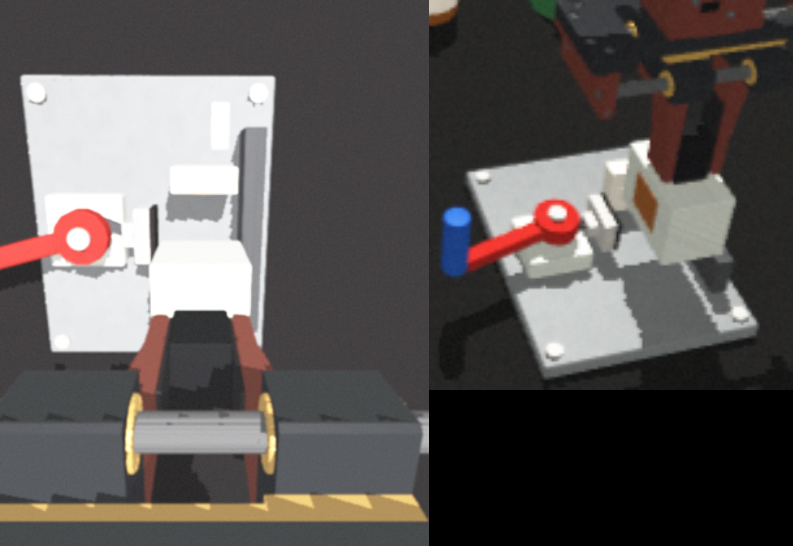

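The cell hovers over the channel. In the wrist half its far end spans columns 153–248, the pad face is at column 157 and the fence's inner top edge is at about 243.

Run:
```python
from h import *
import pickle
w,s=pickle.load(open('ws3.pkl','rb')); g=cv2.cvtColor(w['frame'],cv2.COLOR_BGR2GRAY)
a=np.radians(13.7); X=np.array([np.cos(a),np.sin(a)]); Y=np.array([-np.sin(a),np.cos(a)])
tcp=np.array([636.6,-233.1])
def rel(u,r,z):
    p=onz(w,(u,r),z)[:2]-tcp; return (p@X).round(1),(p@Y).round(1)
for r in (145,165,180,190,200,220): print(r,'R',[(c,int(g[r,c])) for c in range(308,338,2)])
for r in (165,180,190,220): print(r,'L',[(c,int(g[r,c])) for c in range(238,258,1)])
print([(r,int(g[r,290])) for r in range(120,260,3)])
```

```text
145 R [(308, 255), (310, 255), (312, 255), (314, 86), (316, 88), (318, 146), (320, 153), (322, 152), (324, 150), (326, 147), (328, 151), (330, 149), (332, 155), (334, 231), (336, 222)]
165 R [(308, 187), (310, 141), (312, 122), (314, 81), (316, 111), (318, 149), (320, 151), (322, 153), (324, 150), (326, 149), (328, 150), (330, 145), (332, 195), (334, 233), (336, 154)]
180 R [(308, 148), (310, 142), (312, 110), (314, 77), (316, 122), (318, 146), (320, 150), (322, 149), (324, 146), (326, 148), (328, 148), (330, 153), (332, 226), (334, 229), (336, 94)]
190 R [(308, 251), (310, 250), (312, 250), (314, 250), (316, 236), (318, 153), (320, 148), (322, 150), (324, 147), (326, 150), (328, 145), (330, 167), (332, 236), (334, 193), (336, 71)]
200 R [(308, 250), (310, 250), (312, 251), (314, 250), (316, 251), (318, 251), (320, 249), (322, 166), (324, 146), (326, 150), (328, 150), (330, 173), (332, 236), (334, 167), (336, 64)]
220 R [(308, 255), (310, 255), (312, 255), (314, 255), (316, 255), (318, 255), (320, 255), (322, 248), (324, 150), (326, 146), (328, 150), (330, 220), (332, 228), (334, 91)
[... 845 characters left out ...]
246, 255), (247, 255), (248, 255), (249, 255), (250, 255), (251, 255), (252, 255), (253, 255), (254, 255), (255, 255), (256, 255), (257, 255)]
[(120, 240), (123, 238), (126, 243), (129, 255), (132, 255), (135, 255), (138, 255), (141, 255), (144, 255), (147, 255), (150, 151), (153, 143), (156, 142), (159, 145), (162, 146), (165, 145), (168, 163), (171, 239), (174, 236), (177, 238), (180, 237), (183, 236), (186, 250), (189, 251), (192, 251), (195, 251), (198, 251), (201, 249), (204, 255), (207, 255), (210, 255), (213, 255), (216, 255), (219, 255), (222, 255), (225, 255), (228, 255), (231, 255), (234, 255), (237, 255), (240, 46), (243, 49), (246, 49), (249, 47), (252, 49), (255, 50), (258, 51)]
```

Run:
```python
from h import *
import pickle
w,s=pickle.load(open('ws3.pkl','rb'))
a=np.radians(13.7); X=np.array([np.cos(a),np.sin(a)]); Y=np.array([-np.sin(a),np.cos(a)])
tcp=np.array([636.6,-233.1])
def rel(u,r,z):
    p=onz(w,(u,r),z)[:2]-tcp; return (p@X).round(1),(p@Y).round(1)
print('cell',rel(250.5,186.5,54.4),rel(316.3,186.5,54.4),'fence',rel(317.3,145,42),rel(316.2,165,42),rel(315.8,180,42),'pad',rel(250.8,170,44),'stopface',rel(290,148.5,50))
```

```text
cell (np.float64(-22.1), np.float64(30.6)) (np.float64(24.6), np.float64(30.7)) fence (np.float64(25.8), np.float64(58.5)) (np.float64(25.4), np.float64(44.1)) (np.float64(25.4), np.float64(32.9)) pad (np.float64(-22.6), np.float64(40.7)) stopface (np.float64(5.9), np.float64(56.8))
```

arm_command:
  series:
    - {"linear": [0,0,0.01],"turn": 0}
    - {"linear": [0,0,0.01],"turn": 0}
    - {"linear": [0,0,0.01],"turn": 0}
    - {"linear": [0,0,0.006],"turn": 0}
    - {"linear": [0,0,0.002],"turn": 0}
    - {"linear": [0,0,0.001],"turn": 0}
    - {"linear": [0,0,0],"turn": 0}
    - {"linear": [0,0,0],"turn": 0}

```text
t: 8.8
ee_pos: [636.1, -233.4, 87.0]
orientation: [1.94, 2.47, 0.0]
ft_force: [0.8, -0.3, -2.8]
width: 23.8
grasp_force: 30.0
```

arm_command:
  series:
    - {"linear": [0,0,0.001],"turn": 0}
    - {"linear": [0,0,0.001],"turn": 0}
    - {"linear": [0,0,0],"turn": 0}

```text
t: 9.1
ee_pos: [635.7, -233.3, 84.7]
orientation: [-1.941, -2.47, 0.0]
ft_force: [-0.2, -0.6, -3.0]
width: 23.8
grasp_force: 30.0
```

arm_command:
  series:
    - {"linear": [0,0,0.0005],"turn": 0}
    - {"linear": [0,0,0],"turn": 0}

```text
t: 9.3
ee_pos: [635.8, -233.3, 84.5]
orientation: [1.941, 2.47, -0.0]
ft_force: [-0.9, 0.3, 1.1]
width: 24.0
grasp_force: 30.0
```

arm_command:
  series:
    - {"linear": [0,0,0.0005],"turn": 0}
    - {"linear": [0,0,0],"turn": 0}

```text
t: 9.5
ee_pos: [635.9, -233.3, 84.5]
orientation: [1.941, 2.47, 0.0]
ft_force: [-2.4, -0.8, 5.2]
width: 23.7
grasp_force: 30.0
```

arm_command:
  series:
    - {"linear": [0.002,0,-0.0004],"turn": 0}
    - {"linear": [0.003,0,0],"turn": 0}
    - {"linear": [0.003,0,0],"turn": 0}
    - {"linear": [0.003,0,0],"turn": 0}
    - {"linear": [0.003,0,0],"turn": 0}
    - {"linear": [0.002,0,0],"turn": 0}
    - {"linear": [0,0,0],"turn": 0}

```text
t: 10.2
ee_pos: [632.4, -217.6, 84.5]
orientation: [1.94, 2.47, 0.001]
ft_force: [0.5, -2.1, 6.2]
width: 23.6
grasp_force: 30.0
```

arm_command:
  series:
    - {"linear": [0.001,0,0],"turn": 0}
    - {"linear": [0.001,0,0],"turn": 0}
    - {"linear": [0,0,0],"turn": 0}

```text
t: 10.5
ee_pos: [632.1, -215.9, 84.5]
orientation: [1.94, 2.47, 0.001]
ft_force: [1.3, -3.1, 5.5]
width: 24.1
grasp_force: 30.0
```

arm_command:
  series:
    - {"linear": [0.001,0,0],"turn": 0}
    - {"linear": [0.0005,0,0],"turn": 0}
    - {"linear": [0,0,0],"turn": 0}

```text
t: 10.8
ee_pos: [631.7, -214.6, 84.5]
orientation: [1.94, 2.469, 0.001]
ft_force: [1.8, -3.0, 6.1]
width: 23.6
grasp_force: 30.0
```

arm_command:
  series:
    - {"linear": [0.0005,0,0],"turn": 0}
    - {"linear": [0.0005,0,0],"turn": 0}
    - {"linear": [0,0,0],"turn": 0}

```text
t: 11.1
ee_pos: [631.5, -213.7, 84.5]
orientation: [1.94, 2.469, 0.001]
ft_force: [0.8, -4.1, 5.9]
width: 23.9
grasp_force: 30.0
```

arm_command:
  series:
    - {"linear": [0.0005,0,0],"turn": 0}
    - {"linear": [0.0005,0,0],"turn": 0}
    - {"linear": [0,0,0],"turn": 0}

```text
t: 11.4
ee_pos: [631.2, -212.6, 84.5]
orientation: [1.94, 2.469, 0.0]
ft_force: [1.5, -3.1, 5.0]
width: 24.1
grasp_force: 30.0
```

arm_command:
  series:
    - {"linear": [0.0005,0,0],"turn": 0}
    - {"linear": [0.0005,0,0],"turn": 0}
    - {"linear": [0,0,0],"turn": 0}

```text
t: 11.7
ee_pos: [631.0, -211.7, 84.5]
orientation: [1.94, 2.469, 0.0]
ft_force: [0.7, -3.4, 6.0]
width: 23.8
grasp_force: 30.0
```

arm_command:
  series:
    - {"linear": [0.0005,0,0],"turn": 0}
    - {"linear": [0.0003,0,0],"turn": 0}
    - {"linear": [0,0,0],"turn": 0}

```text
t: 12.0
ee_pos: [630.8, -211.0, 84.5]
orientation: [1.94, 2.469, 0.0]
ft_force: [1.6, -3.6, 5.6]
width: 24.0
grasp_force: 30.0
```

Still only bed friction (about 3.5 N), so I'll continue in small steps.

arm_command:
  series:
    - {"linear": [0.0005,0,0],"turn": 0}
    - {"linear": [0.0003,0,0],"turn": 0}
    - {"linear": [0,0,0],"turn": 0}

```text
t: 12.3
ee_pos: [630.6, -210.4, 84.5]
orientation: [1.94, 2.469, 0.0]
ft_force: [1.4, -4.7, 5.8]
width: 23.8
grasp_force: 30.0
```

arm_command:
  series:
    - {"linear": [0.0005,0,0],"turn": 0}
    - {"linear": [0.0003,0,0],"turn": 0}
    - {"linear": [0,0,0],"turn": 0}

```text
t: 12.6
ee_pos: [630.6, -210.2, 84.6]
orientation: [1.939, 2.469, -0.001]
ft_force: [1.9, -6.7, 4.8]
width: 24.0
grasp_force: 30.0
```

arm_command:
  series:
    - {"linear": [0.0004,0,0],"turn": 0}
    - {"linear": [0,0,0],"turn": 0}

```text
t: 12.8
ee_pos: [630.6, -210.2, 84.6]
orientation: [1.939, 2.468, -0.001]
ft_force: [2.0, -8.6, 4.3]
width: 23.7
grasp_force: 30.0
```

arm_command:
  series:
    - {"linear": [0.0003,0,0],"turn": 0}
    - {"linear": [0,0,0],"turn": 0}

```text
t: 13.0
ee_pos: [630.6, -210.1, 84.6]
orientation: [1.938, 2.468, -0.001]
ft_force: [2.6, -8.4, 3.7]
width: 23.9
grasp_force: 30.0
```

arm_command:
  series:
    - {"linear": [0,0,0],"turn": 0}
    - {"linear": [0,0,0],"turn": 0}
    - {"linear": [0,0,0],"turn": 0}
    - {"linear": [0,0,0],"turn": 0}
    - {"linear": [0,0,0],"turn": 0}
  jaw: 0.1

```text
t: 13.5
ee_pos: [629.5, -208.0, 83.8]
orientation: [-1.94, -2.47, 0.0]
ft_force: [0.7, -0.2, -0.5]
width: 48.0
grasp_force: 0.0
```

arm_command:
  series:
    - {"linear": [0,0,-0.01],"turn": 0}
    - {"linear": [0,0,-0.02],"turn": 0}
    - {"linear": [0,0,-0.03],"turn": 0}
    - {"linear": [0,0,-0.03],"turn": 0}
    - {"linear": [0,0,-0.03],"turn": 0}
    - {"linear": [0,0,-0.03],"turn": 0}
    - {"linear": [0,0,0],"turn": 0}

```text
t: 14.2
ee_pos: [632.2, -209.2, 239.9]
orientation: [1.936, 2.464, 0.004]
ft_force: [1.2, -0.8, -0.5]
width: 48.2
grasp_force: 0.0
```

Run:
```python
from h import *
plan()
w=grab('wrist');s=grab('side');import pickle; pickle.dump((w,s),open('ws4.pkl','wb'))
A=cv2.resize(w['frame'][:,130:460],None,fx=1.3,fy=1.3); B=cv2.resize(s['frame'][260:380,280:420],None,fx=2.6,fy=2.6)
c=np.zeros((max(A.shape[0],B.shape[0]),A.shape[1]+B.shape[1],3),np.uint8); c[:A.shape[0],:A.shape[1]]=A; c[:B.shape[0],A.shape[1]:]=B
cv2.imwrite('pics/w4.png',c)
hsv=cv2.cvtColor(w['frame'],cv2.COLOR_BGR2HSV); m=cv2.inRange(hsv,(100,120,50),(130,255,255)); c=max(cv2.findContours(m,0,1)[0],key=cv2.contourArea); print(cv2.boundingRect(c),cv2.minAreaRect(c))
```

```text
t 14.2 tcp [ 632.2 -209.2  239.9] xang 103.69 yang 13.7 zdir [ 0.0082 -0.0028 -1.    ] F [ 1.18 -0.76 -0.52] w 48.2 g 0.0 q6 -0.58
(126, 193, 34, 28) ((142.19232177734375, 206.96153259277344), (18.977312088012695, 34.35762023925781), 60.2551155090332)
```

View pics/w4.png

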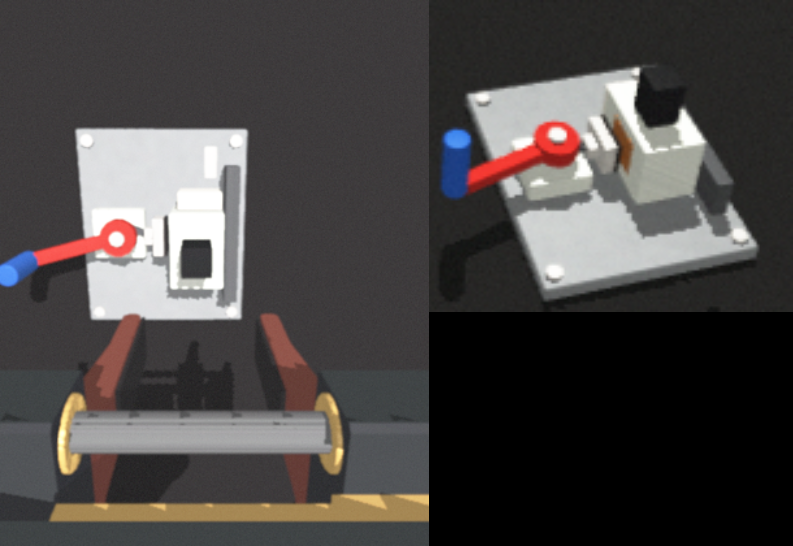

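The wrist and side views show the cell standing flat in the channel against the white stop, with its stopper at (196,258). The lever is open and its knob is at (15,268). Next I'll plan the push behind the knob.

Run:
```python
from h import *
import pickle
w,s=pickle.load(open('ws4.pkl','rb'))
top=pickle.load(open('top.pkl','rb'))
for d in (w,top): print('knob top, pivot, knob base px pred',proj(d,[[491.1,-258.5,85],[563,-219.1,44],[491.1,-258.5,44]]).round(1).tolist())
print('hub seen wrist',(130+117/1.3,238/1.3))
a=np.radians(118.7)
plan([506,-285.7,240],118.7-90)
```

```text
knob top, pivot, knob base px pred [[132.9, 212.7], [218.6, 183.3], [149.6, 201.9]]
knob top, pivot, knob base px pred [[434.3, 210.5], [408.4, 182.6], [427.3, 214.0]]
hub seen wrist (220.0, 183.07692307692307)
t 14.3 tcp [ 630.  -208.5  235.3] xang 103.7 yang 13.7 zdir [ 1.8e-03 -6.0e-04 -1.0e+00] F [-0.44 -0.25 -0.13] w 48.5 g 0.0 q6 -0.58
shift mm [ -45.7 -138.7   -4.9]
turn rad -0.262
```

arm_command:
  series:
    - {"linear": [-0.0114,-0.0347,0],"turn": 0}
    - {"linear": [-0.0114,-0.0347,0],"turn": 0}
    - {"linear": [-0.0114,-0.0347,0],"turn": 0}
    - {"linear": [-0.0114,-0.0347,0],"turn": 0}
    - {"linear": [0,0,0],"turn": -0.131}
    - {"linear": [0,0,0],"turn": -0.131}
    - {"linear": [0,0,0],"turn": 0}
    - {"linear": [0,0,0],"turn": 0}
  jaw: -1

```text
t: 15.1
ee_pos: [505.2, -285.2, 233.1]
orientation: [-1.605, -2.698, -0.0]
ft_force: [0.4, -0.3, -0.3]
width: 0.3
grasp_force: 0.0
```

Run:
```python
from h import *
plan([506,-285.7,70],28.7)
```

```text
t 15.1 tcp [ 505.2 -285.2  233.1] xang 118.51 yang 28.51 zdir [-0.0016  0.001  -1.    ] F [ 0.41 -0.26 -0.34] w 0.3 g 0.0 q6 -1.03
shift mm [ -1.    0.6 163.1]
turn rad -0.003
```

arm_command:
  series:
    - {"linear": [-0.001,0.0005,0.03],"turn": 0}
    - {"linear": [0,0,0.03],"turn": 0}
    - {"linear": [0,0,0.03],"turn": 0}
    - {"linear": [0,0,0.03],"turn": 0}
    - {"linear": [0,0,0.025],"turn": 0}
    - {"linear": [0,0,0.015],"turn": 0}
    - {"linear": [0,0,0.003],"turn": 0}
    - {"linear": [0,0,0],"turn": 0}
    - {"linear": [0,0,0],"turn": 0}

```text
t: 16.0
ee_pos: [507.4, -286.6, 72.1]
orientation: [1.601, 2.701, -0.0]
ft_force: [-0.7, 0.2, -0.5]
width: 0.5
grasp_force: 0.0
```

arm_command:
  series:
    - {"linear": [0.003,0,0],"turn": 0}
    - {"linear": [0.003,0,0],"turn": 0}
    - {"linear": [0.003,0,0],"turn": 0}
    - {"linear": [0.002,0,0],"turn": 0}
    - {"linear": [0,0,0],"turn": 0}

```text
t: 16.5
ee_pos: [501.2, -276.3, 71.2]
orientation: [-1.601, -2.703, 0.0]
ft_force: [0.2, 0.1, 1.0]
width: 0.6
grasp_force: 0.0
```

arm_command:
  series:
    - {"linear": [0.0041,-0.0008,0],"turn": 0.05}
    - {"linear": [0.0041,-0.0008,0],"turn": 0.05}
    - {"linear": [0.0041,-0.0008,0],"turn": 0.05}
    - {"linear": [0.0041,-0.0008,0],"turn": 0.05}
    - {"linear": [0,0,0],"turn": 0}

```text
t: 17.0
ee_pos: [491.5, -263.2, 71.2]
orientation: [1.863, 2.529, -0.001]
ft_force: [-0.8, -1.7, 0.2]
width: 0.6
grasp_force: 0.9
```

arm_command:
  series:
    - {"linear": [0.0041,-0.0008,0],"turn": 0.05}
    - {"linear": [0.0041,-0.0008,0],"turn": 0.05}
    - {"linear": [0.0041,-0.0008,0],"turn": 0.05}
    - {"linear": [0.0041,-0.0008,0],"turn": 0.05}
    - {"linear": [0,0,0],"turn": 0}

```text
t: 17.5
ee_pos: [484.3, -248.1, 71.1]
orientation: [-2.106, -2.331, 0.001]
ft_force: [-2.7, -3.7, 1.7]
width: 0.2
grasp_force: 2.1
```

```bash
cat > lev.py <<'E'
from h import *
o=ctrl.get_obs(); plan(o=o)
R=Ro.from_rotvec(o['orientation']).as_matrix(); v=(np.array(o['ee_pos'])-[563,-219.1,0])[:2]; l=R[:2,:2].T@v
print('tool-frame offset from pivot (want -s,-82):',l.round(1),'lever by tool',np.radians(118.7-np.degrees(np.arctan2(R[1,0],R[0,0]))).round(3),'Ftool',(R.T@o['ft_force']).round(1))
E
python3 lev.py
```

```text
t 17.5 tcp [ 484.3 -248.1   71.1] xang 95.82 yang 5.82 zdir [-8.e-04 -5.e-04 -1.e+00] F [-2.73 -3.73  1.72] w 0.2 g 2.1 q6 -0.6
tool-frame offset from pivot (want -s,-82): [-20.9 -81.2] lever by tool 0.399 Ftool [-3.4 -3.1 -1.7]
```

arm_command:
  series:
    - {"linear": [0.0041,-0.0009,0],"turn": 0.05}
    - {"linear": [0.0041,-0.0009,0],"turn": 0.05}
    - {"linear": [0.0041,-0.0009,0],"turn": 0.05}
    - {"linear": [0.0041,-0.0009,0],"turn": 0.05}
    - {"linear": [0,0,0],"turn": 0}

```text
t: 18.0
ee_pos: [480.0, -231.8, 71.1]
orientation: [-2.327, -2.109, 0.002]
ft_force: [-4.9, -4.7, 1.1]
width: 0.5
grasp_force: 2.7
```

arm_command:
  series:
    - {"linear": [0.0041,-0.0009,0],"turn": 0.05}
    - {"linear": [0.0041,-0.0009,0],"turn": 0.05}
    - {"linear": [0.0041,-0.0009,0],"turn": 0.05}
    - {"linear": [0.0041,-0.0009,0],"turn": 0.05}
    - {"linear": [0,0,0],"turn": 0}

```text
t: 18.5
ee_pos: [479.1, -214.7, 71.0]
orientation: [-2.526, -1.866, 0.003]
ft_force: [-5.6, -4.3, 1.8]
width: 0.3
grasp_force: 2.6
```

```bash
python3 lev.py
```

```text
t 18.5 tcp [ 479.1 -214.7   71. ] xang 72.91 yang -17.09 zdir [-2.2e-03  2.0e-04 -1.0e+00] F [-5.56 -4.25  1.83] w 0.3 g 2.6 q6 -0.14
tool-frame offset from pivot (want -s,-82): [-20.5 -81.5] lever by tool 0.799 Ftool [-5.7 -4.1 -1.8]
```

arm_command:
  series:
    - {"linear": [0.0041,-0.0009,0],"turn": 0.05}
    - {"linear": [0.0041,-0.0009,0],"turn": 0.05}
    - {"linear": [0.0041,-0.0009,0],"turn": 0.05}
    - {"linear": [0.0041,-0.0009,0],"turn": 0.05}
    - {"linear": [0,0,0],"turn": 0}

```text
t: 19.0
ee_pos: [481.7, -197.8, 70.9]
orientation: [-2.699, -1.604, 0.003]
ft_force: [-4.5, -1.9, 0.9]
width: 0.5
grasp_force: 1.7
```

arm_command:
  series:
    - {"linear": [0.0041,-0.0009,0],"turn": 0.05}
    - {"linear": [0.0041,-0.0009,0],"turn": 0.05}
    - {"linear": [0.0041,-0.0009,0],"turn": 0.05}
    - {"linear": [0,0,0],"turn": 0}

```text
t: 19.4
ee_pos: [486.3, -185.8, 70.8]
orientation: [-2.812, -1.398, 0.002]
ft_force: [-2.0, -1.1, -0.4]
width: 0.4
grasp_force: 0.8
```

```bash
python3 lev.py
```

```text
t 19.4 tcp [ 486.3 -185.8   70.8] xang 52.88 yang -37.12 zdir [-1.5e-03  7.0e-04 -1.0e+00] F [-2.01 -1.13 -0.41] w 0.4 g 0.8 q6 0.26
tool-frame offset from pivot (want -s,-82): [-19.8 -81.2] lever by tool 1.149 Ftool [-2.1 -0.9  0.4]
```

arm_command:
  series:
    - {"linear": [0.0041,-0.0009,0],"turn": 0.05}
    - {"linear": [0.0041,-0.0009,0],"turn": 0.05}
    - {"linear": [0.0041,-0.0009,0],"turn": 0.05}
    - {"linear": [0.0025,0,0],"turn": 0}
    - {"linear": [0,0,0],"turn": 0}

```text
t: 19.9
ee_pos: [495.2, -173.4, 71.2]
orientation: [2.908, 1.186, 0.001]
ft_force: [-0.2, 0.0, -0.4]
width: 0.7
grasp_force: 0.0
```

Run:
```python
exec(open('lev.py').read())
w=grab('side'); hsv=cv2.cvtColor(w['frame'],cv2.COLOR_BGR2HSV); m=cv2.inRange(hsv,(100,120,40),(130,255,255)); m[:230]=0; m[:,:250]=0
for c in cv2.findContours(m,0,1)[0]:
    if cv2.contourArea(c)>15: print(cv2.boundingRect(c))
def kn(L):
    t=np.radians(208.7)-L; return [563+82*np.cos(t),-219.1+82*np.sin(t),62]
print([proj(w,kn(L)).round(0).tolist() for L in (0,1.2,1.35,1.56)])
cv2.imwrite('pics/s5.png',cv2.resize(w['frame'][230:390,260:430],None,fx=3,fy=3))
```

```text
t 19.9 tcp [ 495.2 -173.4   71.2] xang 44.38 yang -45.62 zdir [ 1.1e-03 -2.0e-04 -1.0e+00] F [-0.22  0.02 -0.41] w 0.7 g 0.0 q6 0.44
tool-frame offset from pivot (want -s,-82): [-16.5 -80. ] lever by tool 1.297 Ftool [-0.1 -0.2  0.4]
(297, 273, 9, 20)
[[[289.0, 323.0]], [[292.0, 286.0]], [[297.0, 283.0]], [[304.0, 280.0]]]
```

View pics/s5.png

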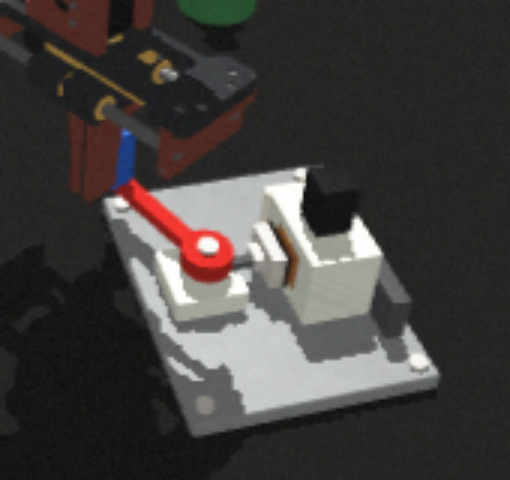

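The side view shows the knob at about (125,157) ahead of the fingers and the pad against the cell. The tool force is zero, so the lever has snapped over. I'll back off, lift and check.

arm_command:
  series:
    - {"linear": [-0.008,0,0],"turn": 0}
    - {"linear": [-0.006,0,-0.005],"turn": 0}
    - {"linear": [0,0,-0.03],"turn": 0}
    - {"linear": [0,0,-0.04],"turn": 0}
    - {"linear": [0,0,-0.04],"turn": 0}
    - {"linear": [-0.04,0,-0.03],"turn": 0}
    - {"linear": [-0.04,0,0],"turn": 0}
    - {"linear": [-0.04,0,0],"turn": 0}
    - {"linear": [0,0,0],"turn": 0}
    - {"linear": [0,0,0],"turn": 0}

```text
t: 20.95
ee_pos: [397.7, -267.6, 216.5]
orientation: [2.912, 1.179, 0.001]
ft_force: [0.4, 0.2, 0.0]
width: 0.8
grasp_force: 0.0
```

Run:
```python
exec(open('lev.py').read())
w=grab('side'); t=grab('top')
def kn(L):
    a=np.radians(208.7)-L; return [563+82*np.cos(a),-219.1+82*np.sin(a),62]
for n,d in (('side',w),('top',t)):
    hsv=cv2.cvtColor(d['frame'],cv2.COLOR_BGR2HSV); m=cv2.inRange(hsv,(100,120,40),(130,255,255))
    if n=='side': m[:230]=0
    print(n,[cv2.boundingRect(c) for c in cv2.findContours(m,0,1)[0] if cv2.contourArea(c)>15],[proj(d,kn(L)).round(0).tolist() for L in (1.3,1.56)])
A=cv2.resize(w['frame'][230:390,260:430],None,fx=2.3,fy=2.3);B=cv2.resize(t['frame'][120:230,340:460],None,fx=3.3,fy=3.3)
h=min(A.shape[0],B.shape[0]); cv2.imwrite('pics/f6.png',np.hstack([A[:h],B[:h]]))
```

```text
t 20.95 tcp [ 397.7 -267.6  216.5] xang 44.08 yang -45.92 zdir [ 6.e-04 -2.e-04 -1.e+00] F [0.36 0.16 0.  ] w 0.8 g 0.0 q6 0.18
tool-frame offset from pivot (want -s,-82): [-152.4  -80.1] lever by tool 1.302 Ftool [ 0.4  0.1 -0. ]
side [(299, 267, 12, 24)] [[[295.0, 284.0]], [[304.0, 280.0]]]
top [(153, 276, 39, 36), (374, 192, 12, 11), (552, 81, 8, 31), (64, 81, 46, 26)] [[[385.0, 205.0]], [[379.0, 197.0]]]
```

View pics/f6.png

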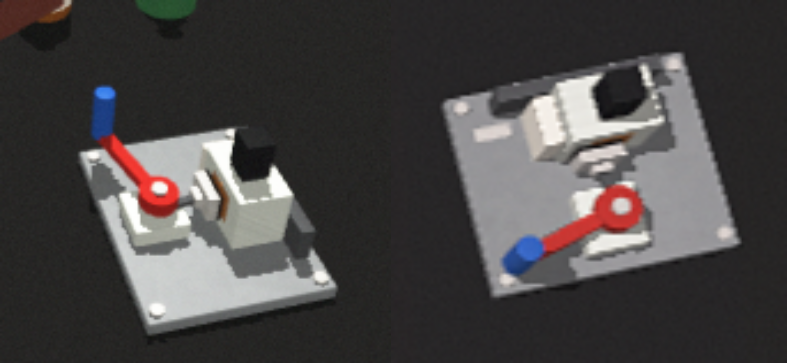

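Both views show the knob at the shut position (side view (305,279), as predicted for 1.56 rad). The cell is clamped against the fence and still at the stop, and the robot is clear of everything.

```bash
python3 -c "
from workcell import ctrl
print(ctrl.close_job())"
```

```text
the job is handed in; nothing more can be done
None
```

The job is handed in at about 21 s: the cell stands flat on the bed, pushed home against the stop screw with at most about 9 N and clamped against the fence, the red lever is snapped shut (7 N at most), and nothing else was touched.

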